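Find the power-box cover that has lost its lock tongue and push it open

TASK

One of the four identical covers on the desk's power box has lost its lock tongue. Gently press the far part of the covers, the part with the round lock, one after another until you find the one that rocks, then push that cover from beneath its risen near edge until it stands fully open, upright, and leave it so for the repair. Work with the fingertips only: do not grip the cover, do not force the locked ones, and leave the things lying beside the box where they are.

Things in the scene. Friction and masses are not known exactly. Their poses are not given: they have to be found in the camera images.
- power_box: Desk power box, screwed down: aluminium, black end caps, 112 deep (x) x 302 long (y) x 66 mm high. Origin: centre of its underside; x to its far side, y left along the covers, z up. Rim top z = 66. Four identical grey covers at y = +105, +35, -35, -105 mm (1 to 4), 86 (x) x 66 mm (y), 4 mm plates flush with the rim, pivoted about y at x = +7, z = 64 mm; raised panels on them reach z = 68.
- cover_1 (a joint): Tilt of cover 1, leftmost (+y of the box): 0 shut, grows as the far part sinks and the near part rises; 1.57 upright, stop at 1.62 rad. Three covers are locked (give under 0.05 rad); the one without its tongue (another one each start, no outward sign) turns against 0.022 N m of friction, 1.5 to 4 N under a finger on the far part, and stays at any angle.
- cover_2 (a joint): Tilt of cover 2, second from the left: 0 shut, grows as the far part sinks and the near part rises; 1.57 upright, stop at 1.62 rad. Three covers are locked (give under 0.05 rad); the one without its tongue (another one each start, no outward sign) turns against 0.022 N m of friction, 1.5 to 4 N under a finger on the far part, and stays at any angle.
- cover_3 (a joint): Tilt of cover 3, third from the left: 0 shut, grows as the far part sinks and the near part rises; 1.57 upright, stop at 1.62 rad. Three covers are locked (give under 0.05 rad); the one without its tongue (another one each start, no outward sign) turns against 0.022 N m of friction, 1.5 to 4 N under a finger on the far part, and stays at any angle.
- cover_4 (a joint): Tilt of cover 4, rightmost (-y of the box): 0 shut, grows as the far part sinks and the near part rises; 1.57 upright, stop at 1.62 rad. Three covers are locked (give under 0.05 rad); the one without its tongue (another one each start, no outward sign) turns against 0.022 N m of friction, 1.5 to 4 N under a finger on the far part, and stays at any angle.
- cover_1_press (a point): Where to press cover 1: on top of its far panel, on the round lock face, 20 mm beyond the pivot (a groove between the two panels) and 16 mm from the cover's far edge; turns with the cover. The far part can sink into an open bay 40 mm deep; the far rim, 11 mm wide, lies 2 mm beyond the cover's edge.
- cover_2_press (a point): Where to press cover 2: on top of its far panel, on the round lock face, 20 mm beyond the pivot (a groove between the two panels) and 16 mm from the cover's far edge; turns with the cover. The far part can sink into an open bay 40 mm deep; the far rim, 11 mm wide, lies 2 mm beyond the cover's edge.
- cover_3_press (a point): Where to press cover 3: on top of its far panel, on the round lock face, 20 mm beyond the pivot (a groove between the two panels) and 16 mm from the cover's far edge; turns with the cover. The far part can sink into an open bay 40 mm deep; the far rim, 11 mm wide, lies 2 mm beyond the cover's edge.
- cover_4_press (a point): Where to press cover 4: on top of its far panel, on the round lock face, 20 mm beyond the pivot (a groove between the two panels) and 16 mm from the cover's far edge; turns with the cover. The far part can sink into an open bay 40 mm deep; the far rim, 11 mm wide, lies 2 mm beyond the cover's edge.
- cover_1_edge (a point): Middle of the near edge of cover 1, 50 mm on the near side of the pivot, trimmed with a 5.6 mm slippery steel bead (friction 0.2). It rises out of the box as the cover tips (24 mm at 0.5 rad); a finger above the rim can then push it towards the far side, the bead sliding up the finger, until upright. The raised panel on top of this near part (42 x 56 mm) is not to be touched while the cover is up: no gripping.
- cover_2_edge (a point): Middle of the near edge of cover 2, 50 mm on the near side of the pivot, trimmed with a 5.6 mm slippery steel bead (friction 0.2). It rises out of the box as the cover tips (24 mm at 0.5 rad); a finger above the rim can then push it towards the far side, the bead sliding up the finger, until upright. The raised panel on top of this near part (42 x 56 mm) is not to be touched while the cover is up: no gripping.
- cover_3_edge (a point): Middle of the near edge of cover 3, 50 mm on the near side of the pivot, trimmed with a 5.6 mm slippery steel bead (friction 0.2). It rises out of the box as the cover tips (24 mm at 0.5 rad); a finger above the rim can then push it towards the far side, the bead sliding up the finger, until upright. The raised panel on top of this near part (42 x 56 mm) is not to be touched while the cover is up: no gripping.
- cover_4_edge (a point): Middle of the near edge of cover 4, 50 mm on the near side of the pivot, trimmed with a 5.6 mm slippery steel bead (friction 0.2). It rises out of the box as the cover tips (24 mm at 0.5 rad); a finger above the rim can then push it towards the far side, the bead sliding up the finger, until upright. The raised panel on top of this near part (42 x 56 mm) is not to be touched while the cover is up: no gripping.
- screwdriver: Yellow-handled screwdriver, 26 x 176 x 22 mm, lying loose on the desk off the left end of the box. A bystander.
- marker_pen: Marker pen, 17 x 135 x 16 mm, lying loose on the desk off the right end of the box. A bystander.
- usb_stick: Red data stick, 18 x 56 x 9 mm, lying loose on the desk beyond the pen. A bystander.

How it is judged:
By the outcome, as a careful person would: the job done as asked, in the order asked, and still so for the second after the job is handed in, with the robot touching nothing.
It also fails if it takes over 58 s, if anything falls off the work surface, if the arm or the gripper's body presses on something with over 40 N, if the wrist force passes 120 N, or if a joint passes its speed limit or range.

ROBOT

A 6-joint arm with a two-finger parallel gripper is mounted at the origin on a cart in front of the work surface, level with it; the furniture and walls round the work are solid. World frame = base frame: x ahead of the robot, y to its left, z up, the work surface at z = 0. Lengths are in m, angles in degrees, forces in N, time in s.
With the tool pointing down it reaches from about 0.4 to 0.825 m from the base axis. Payload 7 kg.
Tool frame: the origin (TCP) lies on the centre line of the jaws, within the pads' length; the fingertips stand 22 mm ahead of it and the grasp point (between the pads) lies 3 mm ahead of it; z points along the fingers, y is the line along which they close (so a half turn about z gives the same grasp; the last joint's range is limited). The gripper opens to 88 mm and grips with 3 to 60 N. Pads are 19 mm wide; open, the fingers measure 130 mm over their backs; the gripper's body (78 mm by 193 mm) begins 47 mm behind the grasp point.
Start: joints at [-59.696, 20.546, 0.682, 0, -70.136, -16.507], TCP at [0.161, -0.656, 0.224] pointing down, gripper open.
Joint ranges: [-176.03, 176.03], [-82.01, 121.73], [-58.28, 71.71], [-173.87, 95.51], [-174.79, -0.11], [-173.66, 173.66]. Speed limits (degrees/s): [136.94, 136.94, 172.46, 180, 180, 180].

INTERFACE

Orientations are given as [roll, pitch, yaw] about the fixed x, y, z axes, in that order (R = Rz(yaw) Ry(pitch) Rx(roll)).
In Python, from plant import get_state, cams, r gives the robot as it stands.
- The arm moves only by the tool apply_moves, never from a script. Its argument "targets" is a list of rows, each an object with "dp": the shift along the world's x, y, z in m, a list of three; "yaw": the turn about the world's z in degrees. In form: [{"dp": [x, y, z], "yaw": yaw}, ...]. A call has 1 to 20 rows; each row is the pose to reach, as a shift and turn from the pose commanded when the call began; what a row does not reach only later rows make up. A row lasts 1/12 s, in which the tool goes at most 41.7 mm and 7.16 degrees, less where a joint would pass 70% of its speed; a pose out of reach is approached as far as the arm can. A call with a gripper value outside its range is refused whole. "grip" is the gripper command: -1 is fully open, 1 is shut, values between are in proportion, set as the call begins (left out, the last holds). The fingers move at their own pace and stop on an object; "squeeze" is the grip in N (left out, the last holds). Time passes only in rows, so rows that repeat a pose let the fingers close. It gives the time, the measured TCP pose, the force, the opening and the grip force at its end, in the units of the state.
- get_state(): the state, without advancing time (a new reading comes with each control period).
- cams.capture(name): name is "scene" or "side" or "wrist"; returns a dict with "image" (420x560x3 uint8, red, green, blue), "range_z" (420x560 float32, m along the optical axis (not along the pixel's ray), 0 where there is no reading), "fx", "fy", "cx", "cy" (pixels), "R" (3x3) and "t" (3): a world point X has camera coordinates R X + t; the wrist camera has in their place "T_tool_cam" (4x4, takes a point from camera to tool coordinates, whose origin is the TCP and whose axes are the flange's). Camera axes: x right, y down, z forward; pixel columns grow to the right and rows downward; lengths in m; the calibration is good to about 2 mm. The wrist camera is an equidistant fisheye: a pixel r from the principal point sees the ray r / f radians off the axis. A picture is of the moment at which its call begins: read the wrist's pose just before it.
- r.close_job(): hands the job in; it is judged then, once.
The state is a dict: "time_s": time; "joints": joint angles; "qd": joint speeds; "joint_torque": joint torques, N m; "tcp_pos": TCP position; "eef_rot": TCP orientation; "contact_force": force on the tool from outside, world axes, zero at the start; "moment": the same for the moment, N m; "gripper_width": finger opening in m; "gripper_force": force on a finger pad.
Only numpy, scipy, OpenCV 4.12 (cv2) and the standard library are available. Lean on these libraries where they do the work, as an engineer would, in place of code of your own. Each camera call takes 0.05 s, during which the arm holds its last target. There are 200 camera calls.

## Working session

There is one attempt and no reset: what is moved stays moved. The work goes in short steps, Python scripts to look and compute and a tool call to move; the robot and the scene stay as the last step left them, time stands still between calls to the robot, and variables do not carry over. Pictures are saved under pics/ and viewed, at most 10 in all, crops included, and the job is handed in when it is done.

Besides the shell and the picture viewer there is one more tool, called after ">>>" in YAML: its name, and indented under it one key for each argument. apply_moves: Moves the arm, as the interface text tells. Its arguments: {"type":"object","properties":{"targets":{"type":"array","items":{"type":"object","properties":{"dp":{"type":"array","items":{"type":"number"}},"yaw":{"type":"number"}}}},"grip":{"type":"number"},"squeeze":{"type":"number"}},"required":["targets"]}

```bash
mkdir -p pics; cat > h.py <<'E'
import numpy as np, cv2
from plant import get_state, cams, r
def pts(c):
    z=c["range_z"]; v,u=np.indices(z.shape)
    P=np.stack([(u-c["cx"])/c["fx"]*z,(v-c["cy"])/c["fy"]*z,z],-1)
    W=(P-np.array(c["t"]))@np.array(c["R"]); W[z<=0]=np.nan
    return W
E
python3 - <<'E'
from h import *
print(get_state())
ims=[]
for n in("scene","side"):
    c=cams.capture(n); ims.append(c["image"]); cv2.imwrite(f"pics/{n}0.png",c["image"][:,:,::-1]); np.savez(f"{n}0.npz",**c)
    W=pts(c); m=(W[...,2]>.058)&(W[...,2]<.075); 
    m=cv2.morphologyEx(m.astype('uint8'),cv2.MORPH_OPEN,np.ones((3,3)))
    k,l,s,_=cv2.connectedComponentsWithStats(m)
    for i in range(1,k):
        if s[i,4]>300:
            P=W[l==i]; print(n,s[i],P.min(0),P.max(0),np.median(P,0),cv2.minAreaRect((P[:,:2]*1000).astype('float32')))
E
```

```text
{'time_s': 0.0, 'joints': array([-5.96995506e+01,  2.05914792e+01,  6.34786859e-01, -2.16363318e-02,
       -7.01363094e+01, -1.65064048e+01]), 'qd': array([ 0.02357914,  0.00870174, -0.04312251,  0.03793858, -0.07635531,
        0.00540701]), 'joint_torque': array([ 4.61365380e-04, -5.82717669e+01,  2.93075502e+01,  6.99775457e+00,
        7.14180715e-03, -1.42519734e-04]), 'tcp_pos': array([ 0.16080231, -0.65506008,  0.22352513]), 'eef_rot': array([ 1.79905052e+02, -6.92530437e-03, -1.66213318e+02]), 'contact_force': array([-0.89333378, -0.44306371, -0.1629282 ]), 'moment': array([-0.03851411, -0.01336973, -0.02013914]), 'gripper_force': 0.0, 'gripper_width': 0.0878593983404003}
scene [ 19  90  71  26 314] [ 1.49032206 -0.0069803   0.05816337] [1.51218371 0.24802042 0.07498371] [1.50097957 0.12681244 0.0665666 ] ((1501.226806640625, 120.48316192626953), (254.8955078125, 20.433958053588867), 89.30303955078125)
scene [196 146 132  68 624] [ 0.65037271 -0.35272536  0.05805281] [0.70522835 0.10020357 0.07495225] [ 0.65738791 -0.07741498  0.06696691] ((658.4064331054688, -124.9512481689
[... 1041 characters left out ...]
] [-0.0823869  -0.08846717  0.05802236] [0.07552135 0.04308843 0.07498762] [ 0.03608086 -0.05596349  0.06633218] ((14.152259826660156, -33.59515380859375), (171.98841857910156, 87.7670669555664), 26.45438003540039)
side [ 232  212   68   69 3856] [ 0.44125026 -0.23709563  0.05800972] [0.55746445 0.06459296 0.06759299] [ 0.49974921 -0.13260309  0.06442727] ((499.018798828125, -86.09342956542969), (112.3368911743164, 301.115234375), 0.9074321389198303)
side [ 377  350  183   70 1299] [ 0.65795665 -0.50307258  0.05805151] [ 0.81380664 -0.39705863  0.07498972] [ 0.70112018 -0.50105442  0.0700477 ] ((712.171142578125, -485.1531982421875), (87.28063201904297, 186.7288360595703), 56.31599044799805)
```

View pics/scene0.png

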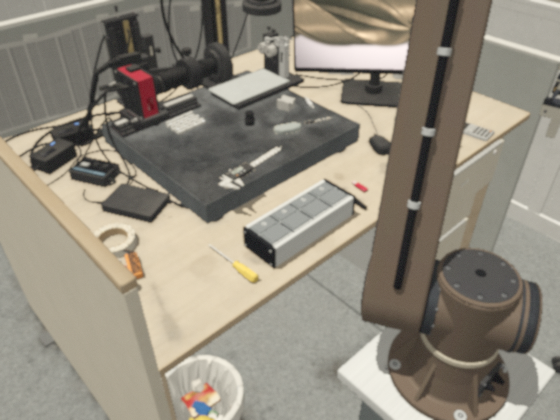

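View pics/side0.png

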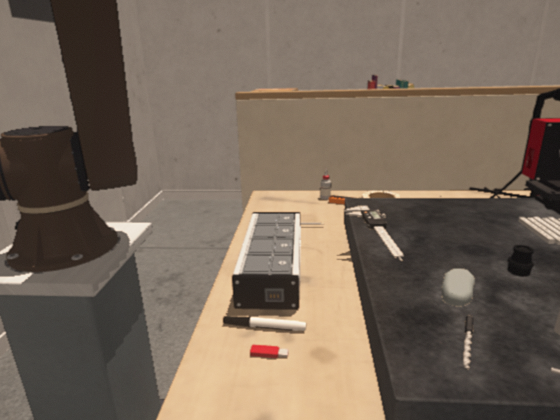

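The scene view shows the box at about (245-355, 180-260), with the screwdriver off its left end. The side view shows its four covers at (245-300, 212-300), with the pen and stick off the right end. The box centre is about (0.498, -0.086) and its yaw is near 0. I'll shut the gripper and move above cover 4.

>>> apply_moves:
  targets:
    - {"dp":[0.03,0.038,0],"yaw":-2}
    - {"dp":[0.06,0.076,0],"yaw":-4}
    - {"dp":[0.09,0.115,0],"yaw":-6}
    - {"dp":[0.115,0.15,0],"yaw":-8}
    - {"dp":[0.14,0.18,0],"yaw":-10}
    - {"dp":[0.165,0.21,0],"yaw":-12}
    - {"dp":[0.19,0.24,0],"yaw":-13.8}
    - {"dp":[0.215,0.275,0],"yaw":-13.8}
    - {"dp":[0.24,0.31,0],"yaw":-13.8}
    - {"dp":[0.265,0.34,0],"yaw":-13.8}
    - {"dp":[0.29,0.37,0],"yaw":-13.8}
    - {"dp":[0.315,0.4,0],"yaw":-13.8}
    - {"dp":[0.34,0.435,0],"yaw":-13.8}
    - {"dp":[0.36,0.465,0],"yaw":-13.8}
    - {"dp":[0.36,0.465,0],"yaw":-13.8}
    - {"dp":[0.36,0.465,0],"yaw":-13.8}
  grip: 1
  squeeze: 5

```text
time_s: 1.43
tcp_pos: [0.5221, -0.1883, 0.2238]
eef_rot: [180.0, -0.1, -179.8]
contact_force: [0.1, -0.9, 0.3]
gripper_width: 0.0007
gripper_force: 0.0
```

```bash
python3 - <<'E'
from h import *
from scipy.spatial.transform import Rotation as Ro
s=get_state(); print(s["time_s"],s["tcp_pos"],s["eef_rot"],s["contact_force"],s["gripper_width"])
c=cams.capture("wrist"); cv2.imwrite("pics/w1.png",c["image"][:,:,::-1])
T=np.array(c["T_tool_cam"]); print(T,c["fx"],c["cx"],c["cy"])
R=Ro.from_euler('xyz',s["eef_rot"],degrees=True).as_matrix()
z=c["range_z"].astype(float); v,u=np.indices(z.shape); dx=u-c["cx"];dy=v-c["cy"]; rr=np.hypot(dx,dy)+1e-9; th=rr/c["fx"]
P=np.stack([dx/rr*np.tan(th)*z,dy/rr*np.tan(th)*z,z],-1)
W=(P@T[:3,:3].T+T[:3,3])@R.T+s["tcp_pos"]; W[(z<=0)|(th>1.3)]=np.nan
np.savez("w1.npz",W=W,**c)
m=(W[...,2]>.060)&(W[...,2]<.073)&(W[...,0]>.4)&(W[...,0]<.6)&(W[...,1]>-.3)&(W[...,1]<.12)
Q=W[m]; print(np.median(Q,0),cv2.minAreaRect((Q[:,:2]*1000).astype('float32')))
for y in(-.19,-.12,-.05):
    q=Q[abs(Q[:,1]-y)<.01]; print(y,q[:,0].min(),q[:,0].max(),np.percentile(q[:,2],[5,50,95]))
for x in(.45,.5,.54):
    q=Q[abs(Q[:,0]-x)<.01]; print(x,q[:,1].min(),q[:,1].max())
E
```

```text
1.4333 [ 0.52206387 -0.18825864  0.2238471 ] [ 1.79988067e+02 -5.17166034e-02 -1.79794125e+02] [ 0.06372962 -0.93956929  0.29935949] 0.000712358172262925
[[ 3.64673705e-04 -9.58717704e-01 -2.84359334e-01  7.64209425e-02]
 [ 9.99999711e-01  5.39136400e-04 -5.35259418e-04 -2.72498694e-05]
 [ 6.66471148e-04 -2.84359057e-01  9.58717624e-01 -1.60455620e-01]
 [ 0.00000000e+00  0.00000000e+00  0.00000000e+00  1.00000000e+00]] 325.19226210127806 285.67422807293076 208.79825074572344
[ 0.4969784  -0.10521361  0.06715715] ((499.48773193359375, -82.75877380371094), (113.31050109863281, 302.2891540527344), 0.9266262650489807)
-0.19 0.44541390263171876 0.5569035486423582 [0.06500584 0.06775617 0.06930196]
-0.12 0.4447568217974194 0.5559250090312869 [0.06514521 0.06775626 0.06936211]
-0.05 0.4435595171093764 0.5546057662523678 [0.06498793 0.06771824 0.06932499]
0.45 -0.23369072216452577 0.06761187930664495
0.5 -0.23314824133374534 0.06829153193000706
0.54 -0.2334183393362425 0.06841074266079453
```

View pics/w1.png

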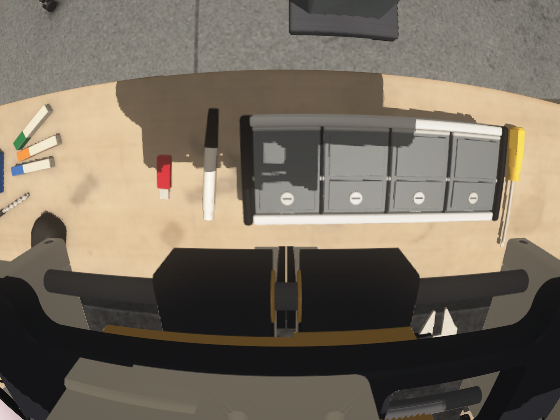

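The wrist view shows all four lock faces, at (287,199), (356,198), (419,198) and (473,198). It also shows the box yawed about +0.9°. Cover 4's press point is about (0.528, -0.188). I'll lower over it.

>>> apply_moves:
  targets:
    - {"dp":[0.006,0,-0.03],"yaw":0.7}
    - {"dp":[0.006,0,-0.06],"yaw":0.7}
    - {"dp":[0.006,0,-0.09],"yaw":0.7}
    - {"dp":[0.006,0,-0.115],"yaw":0.7}
    - {"dp":[0.006,0,-0.123],"yaw":0.7}
    - {"dp":[0.006,0,-0.126],"yaw":0.7}
    - {"dp":[0.006,0,-0.126],"yaw":0.7}
    - {"dp":[0.006,0,-0.126],"yaw":0.7}

```text
time_s: 2.15
tcp_pos: [0.5277, -0.1911, 0.1]
eef_rot: [-180.0, 0.1, -179.3]
contact_force: [-0.3, -0.1, 0.2]
gripper_width: 0.0008
gripper_force: 0.0
```

>>> apply_moves:
  targets:
    - {"dp":[0,0,-0.001]}
    - {"dp":[0,0,-0.002]}
    - {"dp":[0,0,-0.003]}
    - {"dp":[0,0,-0.004]}
    - {"dp":[0,0,-0.005]}
    - {"dp":[0,0,-0.006]}
    - {"dp":[0,0,-0.006]}

```text
$.targets[0]: bad value
```

>>> apply_moves:
  targets:
    - {"dp":[0,0.003,-0.001],"yaw":0}
    - {"dp":[0,0.003,-0.002],"yaw":0}
    - {"dp":[0,0.003,-0.003],"yaw":0}
    - {"dp":[0,0.003,-0.004],"yaw":0}
    - {"dp":[0,0.003,-0.005],"yaw":0}
    - {"dp":[0,0.003,-0.006],"yaw":0}
    - {"dp":[0,0.003,-0.006],"yaw":0}
    - {"dp":[0,0.003,-0.006],"yaw":0}

```text
time_s: 2.82
tcp_pos: [0.5269, -0.1875, 0.0923]
eef_rot: [-180.0, -0.0, -179.3]
contact_force: [0.0, 0.5, -0.2]
gripper_width: 0.0006
gripper_force: 0.0
```

>>> apply_moves:
  targets:
    - {"dp":[0,0,-0.0005],"yaw":0}
    - {"dp":[0,0,-0.001],"yaw":0}
    - {"dp":[0,0,-0.0015],"yaw":0}
    - {"dp":[0,0,-0.002],"yaw":0}
    - {"dp":[0,0,-0.0025],"yaw":0}
    - {"dp":[0,0,-0.0025],"yaw":0}

```text
time_s: 3.32
tcp_pos: [0.5269, -0.1875, 0.0898]
eef_rot: [180.0, -0.0, -179.3]
contact_force: [-0.1, -0.4, -0.0]
gripper_width: 0.0005
gripper_force: 0.0
```

>>> apply_moves:
  targets:
    - {"dp":[0,0,-0.0005],"yaw":0}
    - {"dp":[0,0,-0.001],"yaw":0}
    - {"dp":[0,0,-0.001],"yaw":0}

```text
time_s: 3.57
tcp_pos: [0.5269, -0.1875, 0.0888]
eef_rot: [180.0, -0.0, -179.3]
contact_force: [0.5, -0.5, -0.2]
gripper_width: 0.0008
gripper_force: 0.0
```

>>> apply_moves:
  targets:
    - {"dp":[0,0,-0.0005],"yaw":0}
    - {"dp":[0,0,-0.001],"yaw":0}
    - {"dp":[0,0,-0.001],"yaw":0}

```text
time_s: 3.82
tcp_pos: [0.5269, -0.1875, 0.0879]
eef_rot: [180.0, -0.0, -179.3]
contact_force: [0.6, 0.2, -0.8]
gripper_width: 0.0008
gripper_force: 0.0
```

>>> apply_moves:
  targets:
    - {"dp":[0,0,-0.0005],"yaw":0}
    - {"dp":[0,0,-0.001],"yaw":0}
    - {"dp":[0,0,-0.001],"yaw":0}

```text
time_s: 4.07
tcp_pos: [0.5269, -0.1875, 0.0868]
eef_rot: [180.0, -0.0, -179.3]
contact_force: [-0.3, -0.9, -0.0]
gripper_width: 0.0001
gripper_force: 0.0
```

```bash
python3 - <<'E'
from h import *
c=cams.capture("side"); W=pts(c)
P=np.array([.527,-.1875,.066]); p=np.array(c["R"])@P+c["t"]; u,v=c["fx"]*p[0]/p[2]+c["cx"],c["fy"]*p[1]/p[2]+c["cy"]; print(u,v)
x0,y0=int(u)-60,int(v)-55
cv2.imwrite("pics/s2.png",cv2.resize(c["image"][y0:y0+90,x0:x0+120,::-1],(800,600),interpolation=cv2.INTER_CUBIC))
m=(abs(W[...,0]-.527)<.02)&(abs(W[...,1]+.1975)<.025)&(W[...,2]>.05)
for vv in range(int(v)-12,int(v)+8): print(vv,[tuple((W[vv,uu]*1000).round().astype(int)) for uu in (int(u)-6,int(u),int(u)+6) if np.isfinite(W[vv,uu,0])])
E
```

```text
282.2295716669749 262.5318427361176
250 [(np.int64(518), np.int64(-203), np.int64(98)), (np.int64(528), np.int64(-204), np.int64(99)), (np.int64(535), np.int64(-138), np.int64(66))]
251 [(np.int64(518), np.int64(-205), np.int64(97)), (np.int64(528), np.int64(-206), np.int64(98)), (np.int64(535), np.int64(-141), np.int64(65))]
252 [(np.int64(518), np.int64(-204), np.int64(95)), (np.int64(528), np.int64(-206), np.int64(96)), (np.int64(535), np.int64(-145), np.int64(65))]
253 [(np.int64(518), np.int64(-205), np.int64(94)), (np.int64(528), np.int64(-205), np.int64(94)), (np.int64(535), np.int64(-147), np.int64(64))]
254 [(np.int64(518), np.int64(-203), np.int64(91)), (np.int64(528), np.int64(-204), np.int64(91)), (np.int64(535), np.int64(-151), np.int64(64))]
255 [(np.int64(518), np.int64(-204), np.int64(90)), (np.int64(528), np.int64(-204), np.int64(90)), (np.int64(535), np.int64(-149), np.int64(61))]
256 [(np.int64(514), np.int64(-164), np.int64(66)), (np.int64(525), np.int64(-162), np.int64(65)), (np.int64(536), np.int64(-162), np.int64(66))]
257 [(np.int64(514), np.int64(-167), np.in
[... 1155 characters left out ...]
(-196), np.int64(66)), (np.int64(527), np.int64(-196), np.int64(66)), (np.int64(538), np.int64(-196), np.int64(66))]
266 [(np.int64(517), np.int64(-200), np.int64(66)), (np.int64(527), np.int64(-201), np.int64(66)), (np.int64(538), np.int64(-199), np.int64(65))]
267 [(np.int64(517), np.int64(-204), np.int64(66)), (np.int64(528), np.int64(-203), np.int64(66)), (np.int64(538), np.int64(-202), np.int64(66))]
268 [(np.int64(517), np.int64(-205), np.int64(65)), (np.int64(528), np.int64(-206), np.int64(65)), (np.int64(538), np.int64(-208), np.int64(67))]
269 [(np.int64(518), np.int64(-210), np.int64(66)), (np.int64(528), np.int64(-210), np.int64(66)), (np.int64(538), np.int64(-210), np.int64(66))]
```

View pics/s2.png

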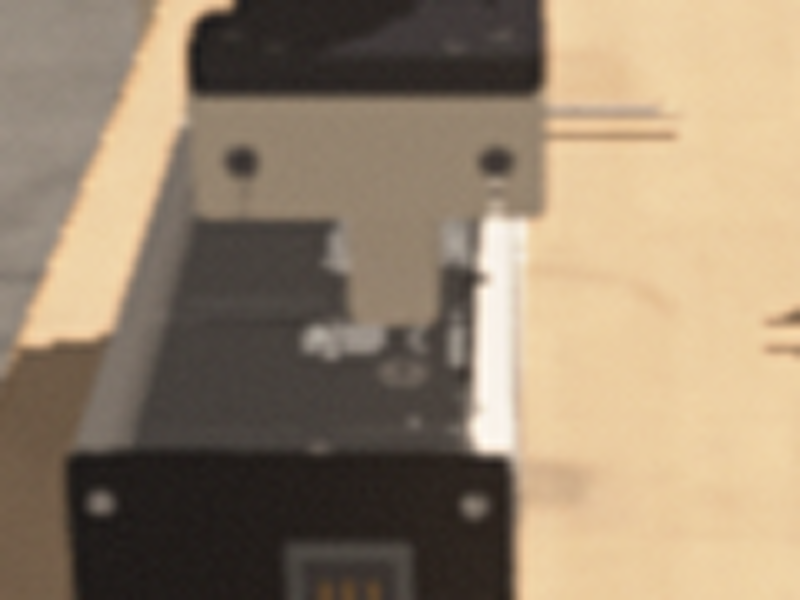

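The crop shows the narrow finger ending at crop (395,325), which is image row 256, well above the lock face at (405,372). So the tip sits higher than the 22 mm figure implies. I'll measure the tip and body heights before going down.

```bash
python3 - <<'E'
from h import *
s=get_state(); print(s["tcp_pos"],s["joints"],s["gripper_width"])
c=cams.capture("side"); W=pts(c)
for u in (262,282,300):
  print(u)
  for v in range(150,258,6 if u!=282 else 4): print(v,(W[v,u]*1000).round(),c["image"][v,u])
E
```

```text
[ 0.5269174  -0.18750209  0.08690222] [ 4.67555730e-01  1.71718889e+01 -2.42203815e+01 -8.73852726e-04
 -4.86133228e+01 -8.97704462e+01] 0.0002270089767133216
262
150 [ 501. -206.  271.] [110 101  93]
156 [ 501. -207.  262.] [23 22 21]
162 [ 501. -216.  255.] [40 36 32]
168 [ 504. -239.  252.] [146 129 109]
174 [422. 436.  51.] [136 119 100]
180 [ 488. -114.  196.] [76 68 59]
186 [ 488. -120.  186.] [105  94  80]
192 [ 486. -108.  170.] [183 156 127]
198 [ 492. -159.  176.] [107  94  81]
204 [ 502. -240.  195.] [54 47 42]
210 [ 505. -267.  196.] [43 39 36]
216 [ 507. -285.  194.] [42 38 36]
222 [ 506. -284.  184.] [143 126 105]
228 [ 505. -276.  171.] [149 132 111]
234 [ 505. -278.  162.] [148 131 111]
240 [481. -97.  66.] [85 78 70]
246 [ 484. -122.   66.] [71 65 60]
252 [ 487. -147.   66.] [78 74 68]
282
150 [ 533. -218.  274.] [114 107  98]
154 [ 533. -218.  268.] [115 105  99]
158 [ 533. -220.  262.] [28 25 23]
162 [ 533. -225.  257.] [28 25 23]
166 [ 533. -233.  253.] [137 122 104]
170 [ 533. -238.  248.] [147 131 110]
174 [ 533. -239.  242.] [148 132 111]
178 [ 533. -238.  236.
[... 677 characters left out ...]
1 132 112]
254 [ 528. -205.   92.] [148 131 109]
300
150 [546. 436. 129.] [122 106  88]
156 [ 559. -205.  261.] [23 21 18]
162 [ 559. -205.  252.] [145 127 108]
168 [ 560. -237.  251.] [155 136 115]
174 [545. 436.  50.] [145 126 105]
180 [ 557. -113.  195.] [58 53 53]
186 [ 557. -120.  186.] [96 84 72]
192 [ 557. -106.  170.] [140 124 104]
198 [ 558. -156.  176.] [68 60 59]
204 [ 559. -184.  175.] [50 45 44]
210 [ 560. -266.  196.] [65 58 57]
216 [ 561. -283.  193.] [50 42 38]
222 [ 561. -282.  184.] [147 129 109]
228 [ 561. -276.  172.] [150 131 110]
234 [ 560. -276.  162.] [151 133 111]
240 [555. -18.  30.] [239 224 204]
246 [555. -50.  31.] [240 224 199]
252 [556. -75.  30.] [237 218 189]
```

By the side camera, the tip is at z≈0.089 and the body starts at 0.152, so the real tip sits about level with the reported TCP. I'll treat TCP z≈0.066 as contact and descend guardedly.

>>> apply_moves:
  targets:
    - {"dp":[0,0,-0.002],"yaw":0}
    - {"dp":[0,0,-0.004],"yaw":0}
    - {"dp":[0,0,-0.006],"yaw":0}
    - {"dp":[0,0,-0.008],"yaw":0}
    - {"dp":[0,0,-0.01],"yaw":0}
    - {"dp":[0,0,-0.011],"yaw":0}
    - {"dp":[0,0,-0.011],"yaw":0}

```text
time_s: 4.75
tcp_pos: [0.5267, -0.1875, 0.0756]
eef_rot: [180.0, -0.0, -179.3]
contact_force: [-0.1, -0.4, -0.4]
gripper_width: 0.0004
gripper_force: 0.0
```

>>> apply_moves:
  targets:
    - {"dp":[0,0,-0.0015],"yaw":0}
    - {"dp":[0,0,-0.003],"yaw":0}
    - {"dp":[0,0,-0.004],"yaw":0}
    - {"dp":[0,0,-0.004],"yaw":0}

```text
time_s: 5.08
tcp_pos: [0.5268, -0.1875, 0.0717]
eef_rot: [180.0, -0.0, -179.3]
contact_force: [-0.0, -0.0, 0.3]
gripper_width: 0.0006
gripper_force: 0.0
```

>>> apply_moves:
  targets:
    - {"dp":[0,0,-0.001],"yaw":0}
    - {"dp":[0,0,-0.002],"yaw":0}
    - {"dp":[0,0,-0.002],"yaw":0}

```text
time_s: 5.33
tcp_pos: [0.5269, -0.1875, 0.0698]
eef_rot: [180.0, -0.0, -179.3]
contact_force: [-0.0, -0.1, -1.2]
gripper_width: 0.0005
gripper_force: 0.0
```

>>> apply_moves:
  targets:
    - {"dp":[0,0,-0.001],"yaw":0}
    - {"dp":[0,0,-0.0015],"yaw":0}
    - {"dp":[0,0,-0.0015],"yaw":0}

```text
time_s: 5.58
tcp_pos: [0.5269, -0.1875, 0.0683]
eef_rot: [180.0, -0.0, -179.3]
contact_force: [-0.7, -0.2, -1.1]
gripper_width: 0.0003
gripper_force: 0.0
```

>>> apply_moves:
  targets:
    - {"dp":[0,0,-0.0005],"yaw":0}
    - {"dp":[0,0,-0.001],"yaw":0}
    - {"dp":[0,0,-0.001],"yaw":0}

```text
time_s: 5.83
tcp_pos: [0.5269, -0.1875, 0.0674]
eef_rot: [180.0, -0.0, -179.3]
contact_force: [0.2, -0.1, 0.3]
gripper_width: 0.0006
gripper_force: 0.0
```

>>> apply_moves:
  targets:
    - {"dp":[0,0,-0.0005],"yaw":0}
    - {"dp":[0,0,-0.001],"yaw":0}
    - {"dp":[0,0,-0.001],"yaw":0}

```text
time_s: 6.08
tcp_pos: [0.5269, -0.1875, 0.0664]
eef_rot: [180.0, -0.0, -179.3]
contact_force: [-0.4, -0.0, 0.3]
gripper_width: 0.0001
gripper_force: 0.0
```

>>> apply_moves:
  targets:
    - {"dp":[0,0,-0.0005],"yaw":0}
    - {"dp":[0,0,-0.0005],"yaw":0}

```text
time_s: 6.25
tcp_pos: [0.527, -0.1875, 0.0662]
eef_rot: [-180.0, 0.0, -179.3]
contact_force: [-0.3, -0.6, 2.8]
gripper_width: 0.0007
gripper_force: 1.3
```

>>> apply_moves:
  targets:
    - {"dp":[0,0,-0.0005],"yaw":0}
    - {"dp":[0,0,-0.0005],"yaw":0}

```text
time_s: 6.42
tcp_pos: [0.527, -0.1875, 0.0661]
eef_rot: [-180.0, 0.0, -179.3]
contact_force: [-2.4, 0.7, 7.9]
gripper_width: 0.0005
gripper_force: 3.7
```

Contact came at TCP 0.0662, and the force reached 8 N with no give, so cover 4 is locked. I'll lift and move to cover 3.

>>> apply_moves:
  targets:
    - {"dp":[0,0,0.01],"yaw":0}
    - {"dp":[0,0,0.016],"yaw":0}
    - {"dp":[-0.001,0.03,0.016],"yaw":0}
    - {"dp":[-0.001,0.06,0.016],"yaw":0}
    - {"dp":[-0.001,0.07,0.016],"yaw":0}
    - {"dp":[-0.001,0.07,0.008],"yaw":0}
    - {"dp":[-0.001,0.07,0.005],"yaw":0}
    - {"dp":[-0.001,0.07,0.003],"yaw":0}
    - {"dp":[-0.001,0.07,0.002],"yaw":0}
    - {"dp":[-0.001,0.07,0.002],"yaw":0}

```text
time_s: 7.25
tcp_pos: [0.5256, -0.1183, 0.067]
eef_rot: [-180.0, -0.1, -179.4]
contact_force: [0.8, 0.1, -0.8]
gripper_width: 0.0006
gripper_force: 0.0
```

>>> apply_moves:
  targets:
    - {"dp":[0,0,-0.0005],"yaw":0}
    - {"dp":[0,0,-0.001],"yaw":0}
    - {"dp":[0,0,-0.001],"yaw":0}

```text
time_s: 7.5
tcp_pos: [0.5259, -0.1178, 0.0664]
eef_rot: [180.0, -0.0, -179.3]
contact_force: [-0.0, 0.1, 0.0]
gripper_width: 0.0001
gripper_force: 0.0
```

>>> apply_moves:
  targets:
    - {"dp":[0,0,-0.0005],"yaw":0}
    - {"dp":[0,0,-0.0005],"yaw":0}

```text
time_s: 7.67
tcp_pos: [0.5261, -0.1177, 0.0661]
eef_rot: [-180.0, 0.0, -179.3]
contact_force: [0.3, -0.3, 0.5]
gripper_width: 0.0003
gripper_force: 0.3
```

>>> apply_moves:
  targets:
    - {"dp":[0,0,-0.0005],"yaw":0}
    - {"dp":[0,0,-0.0005],"yaw":0}

```text
time_s: 7.83
tcp_pos: [0.5262, -0.1176, 0.0657]
eef_rot: [-180.0, 0.0, -179.3]
contact_force: [-0.6, -1.7, 2.0]
gripper_width: 0.0006
gripper_force: 1.2
```

>>> apply_moves:
  targets:
    - {"dp":[0,0,-0.0005],"yaw":0}
    - {"dp":[0,0,-0.0005],"yaw":0}

```text
time_s: 8.0
tcp_pos: [0.5263, -0.1176, 0.0652]
eef_rot: [-180.0, 0.0, -179.3]
contact_force: [0.3, -1.2, 3.7]
gripper_width: 0.0003
gripper_force: 1.5
```

>>> apply_moves:
  targets:
    - {"dp":[0,0,-0.0005],"yaw":0}
    - {"dp":[0,0,-0.0005],"yaw":0}

```text
time_s: 8.17
tcp_pos: [0.5264, -0.1175, 0.0646]
eef_rot: [-180.0, 0.0, -179.3]
contact_force: [1.0, -0.9, 2.7]
gripper_width: 0.0002
gripper_force: 1.6
```

>>> apply_moves:
  targets:
    - {"dp":[0,0,-0.0005],"yaw":0}
    - {"dp":[0,0,-0.0005],"yaw":0}

```text
time_s: 8.33
tcp_pos: [0.5265, -0.1175, 0.0641]
eef_rot: [-180.0, 0.1, -179.3]
contact_force: [1.3, -1.9, 3.3]
gripper_width: 0.0007
gripper_force: 1.7
```

Cover 3 yields steadily at about 3 N, so it's the one that rocks. I'll press it further down.

>>> apply_moves:
  targets:
    - {"dp":[0,0,-0.0006],"yaw":0}
    - {"dp":[0,0,-0.0012],"yaw":0}
    - {"dp":[0,0,-0.0018],"yaw":0}
    - {"dp":[0,0,-0.0024],"yaw":0}
    - {"dp":[0,0,-0.003],"yaw":0}
    - {"dp":[0,0,-0.003],"yaw":0}

```text
time_s: 8.83
tcp_pos: [0.5264, -0.1175, 0.0609]
eef_rot: [180.0, 0.0, -179.3]
contact_force: [4.1, -1.4, 2.2]
gripper_width: 0.0005
gripper_force: 2.0
```

>>> apply_moves:
  targets:
    - {"dp":[0,0,-0.0006],"yaw":0}
    - {"dp":[0,0,-0.0012],"yaw":0}
    - {"dp":[0,0,-0.0018],"yaw":0}
    - {"dp":[0,0,-0.0024],"yaw":0}
    - {"dp":[0,0,-0.003],"yaw":0}
    - {"dp":[0,0,-0.0036],"yaw":0}
    - {"dp":[0,0,-0.0036],"yaw":0}

```text
time_s: 9.42
tcp_pos: [0.5256, -0.1175, 0.0571]
eef_rot: [180.0, -0.0, -179.3]
contact_force: [3.0, -1.7, 3.1]
gripper_width: 0.0003
gripper_force: 1.9
```

```bash
python3 - <<'E'
from h import *
c=cams.capture("side"); W=pts(c)
cv2.imwrite("pics/s3.png",cv2.resize(c["image"][180:300,210:370,::-1],(800,600),interpolation=cv2.INTER_CUBIC))
m=(W[...,0]>.44)&(W[...,0]<.505)&(W[...,1]>-.152)&(W[...,1]<-.085)&(W[...,2]>.072)&(W[...,2]<.118)
q=W[m]; print(len(q)); 
for x in np.arange(.45,.51,.006):
    k=q[abs(q[:,0]-x)<.003]
    if len(k): print(round(x,3),len(k),np.median(k,0).round(4),k[:,2].max())
E
```

```text
161
0.468 1 [ 0.4707 -0.1284  0.0999] 0.09989779461444333
0.474 29 [ 0.4738 -0.1411  0.1009] 0.10318301512792473
0.48 11 [ 0.4802 -0.1496  0.094 ] 0.09741033614756706
0.486 22 [ 0.4863 -0.1465  0.0886] 0.09392826270769974
0.492 43 [ 0.4926 -0.1449  0.0823] 0.0873543657661527
0.498 45 [ 0.4983 -0.1346  0.076 ] 0.08098703114796826
0.504 10 [ 0.5018 -0.1268  0.073 ] 0.07442777970300295
```

View pics/s3.png

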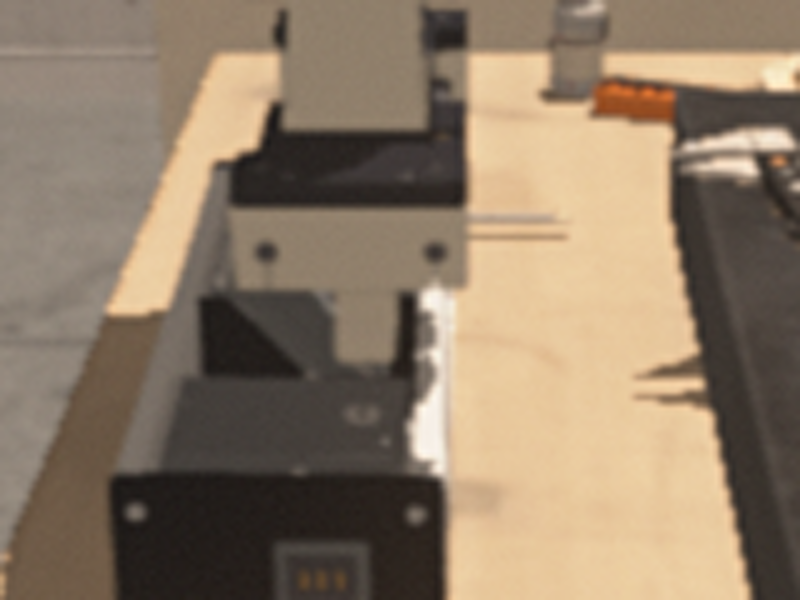

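The crop shows cover 3 tipped about 45°, with its near edge up at crop (205,300). Depth puts that edge at x≈0.472, z≈0.101. I'll lift clear and come down on the near side.

>>> apply_moves:
  targets:
    - {"dp":[0,0,0.015],"yaw":0}
    - {"dp":[0,0,0.045],"yaw":0}
    - {"dp":[0,0,0.08],"yaw":0}
    - {"dp":[0,0,0.105],"yaw":0}
    - {"dp":[-0.01,0,0.105],"yaw":0}
    - {"dp":[-0.03,0,0.105],"yaw":0}
    - {"dp":[-0.06,0,0.105],"yaw":0}
    - {"dp":[-0.08,0,0.105],"yaw":0}
    - {"dp":[-0.08,0,0.105],"yaw":0}
    - {"dp":[-0.08,0,0.105],"yaw":0}

```text
time_s: 10.3
tcp_pos: [0.444, -0.1175, 0.162]
eef_rot: [180.0, -0.1, -179.3]
contact_force: [1.0, -1.0, 0.7]
gripper_width: 0.0004
gripper_force: 0.0
```

>>> apply_moves:
  targets:
    - {"dp":[0,0,-0.025],"yaw":0}
    - {"dp":[0,0,-0.05],"yaw":0}
    - {"dp":[0,0,-0.07],"yaw":0}
    - {"dp":[0,0,-0.08],"yaw":0}
    - {"dp":[0,0,-0.082],"yaw":0}
    - {"dp":[0,0,-0.082],"yaw":0}

```text
time_s: 10.8
tcp_pos: [0.4455, -0.1176, 0.0793]
eef_rot: [-180.0, -0.2, -179.3]
contact_force: [0.5, 0.6, 0.9]
gripper_width: 0.0004
gripper_force: 0.0
```

>>> apply_moves:
  targets:
    - {"dp":[0.004,0,0],"yaw":0}
    - {"dp":[0.008,0,0],"yaw":0}
    - {"dp":[0.011,0,0],"yaw":0}
    - {"dp":[0.014,0,0],"yaw":0}
    - {"dp":[0.017,0,0],"yaw":0}
    - {"dp":[0.02,0,0],"yaw":0}
    - {"dp":[0.023,0,0],"yaw":0}
    - {"dp":[0.026,0,0],"yaw":0}
    - {"dp":[0.029,0,0],"yaw":0}
    - {"dp":[0.032,0,0],"yaw":0}
    - {"dp":[0.034,0,0],"yaw":0}
    - {"dp":[0.034,0,0],"yaw":0}

```text
time_s: 11.8
tcp_pos: [0.4809, -0.1175, 0.0807]
eef_rot: [-180.0, 0.1, -179.3]
contact_force: [-0.3, -0.1, -0.4]
gripper_width: 0.0003
gripper_force: 0.2
```

```bash
python3 - <<'E'
from h import *
s=get_state(); print(s["tcp_pos"],s["contact_force"])
c=cams.capture("side"); W=pts(c)
cv2.imwrite("pics/s4.png",cv2.resize(c["image"][180:300,210:370,::-1],(800,600),interpolation=cv2.INTER_CUBIC))
E
```

```text
[ 0.48092688 -0.11752804  0.08073331] [-0.31150482 -0.06195688 -0.44701536]
```

View pics/s4.png

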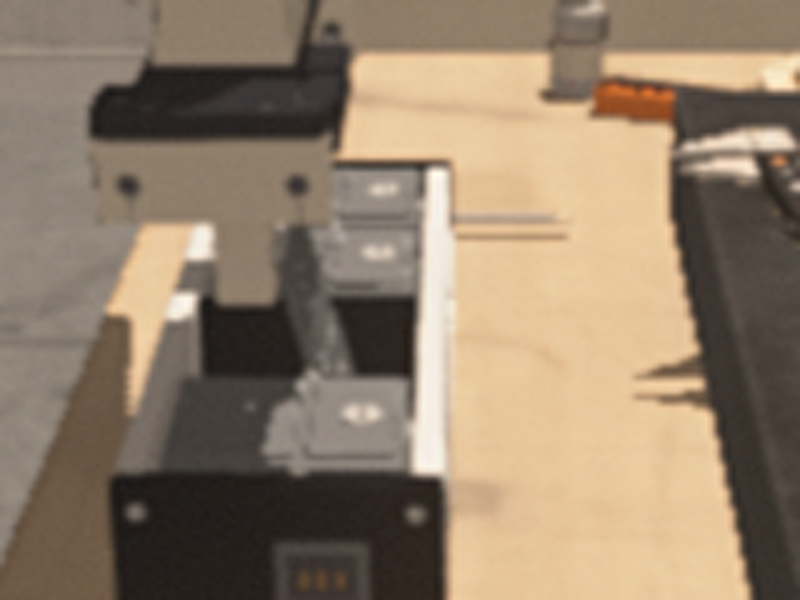

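The crop shows the finger at (248,265) pushing the edge, with the cover at about 75°. I'll continue slowly to upright.

>>> apply_moves:
  targets:
    - {"dp":[0.002,0,0],"yaw":0}
    - {"dp":[0.004,0,0],"yaw":0}
    - {"dp":[0.006,0,0],"yaw":0}
    - {"dp":[0.008,0,0],"yaw":0}
    - {"dp":[0.01,0,0],"yaw":0}
    - {"dp":[0.012,0,0],"yaw":0}
    - {"dp":[0.0125,0,0],"yaw":0}
    - {"dp":[0.0125,0,0],"yaw":0}

```text
time_s: 12.52
tcp_pos: [0.4927, -0.1175, 0.0803]
eef_rot: [-180.0, 0.0, -179.3]
contact_force: [-0.8, -0.4, 0.6]
gripper_width: 0.0004
gripper_force: 0.0
```

>>> apply_moves:
  targets:
    - {"dp":[0.0005,0,0],"yaw":0}
    - {"dp":[0.001,0,0],"yaw":0}
    - {"dp":[0.001,0,0],"yaw":0}

```text
time_s: 12.77
tcp_pos: [0.4935, -0.1175, 0.0804]
eef_rot: [180.0, 0.0, -179.3]
contact_force: [-0.2, 0.6, -1.0]
gripper_width: 0.0007
gripper_force: 0.1
```

```bash
python3 - <<'E'
from h import *
s=get_state(); print(s["tcp_pos"],s["contact_force"])
c=cams.capture("side"); W=pts(c)
cv2.imwrite("pics/s5.png",cv2.resize(c["image"][190:280,230:350,::-1],(800,600),interpolation=cv2.INTER_CUBIC))
E
```

```text
[ 0.49345654 -0.1175087   0.08037612] [-0.24897943  0.63538211 -0.96868982]
```

View pics/s5.png

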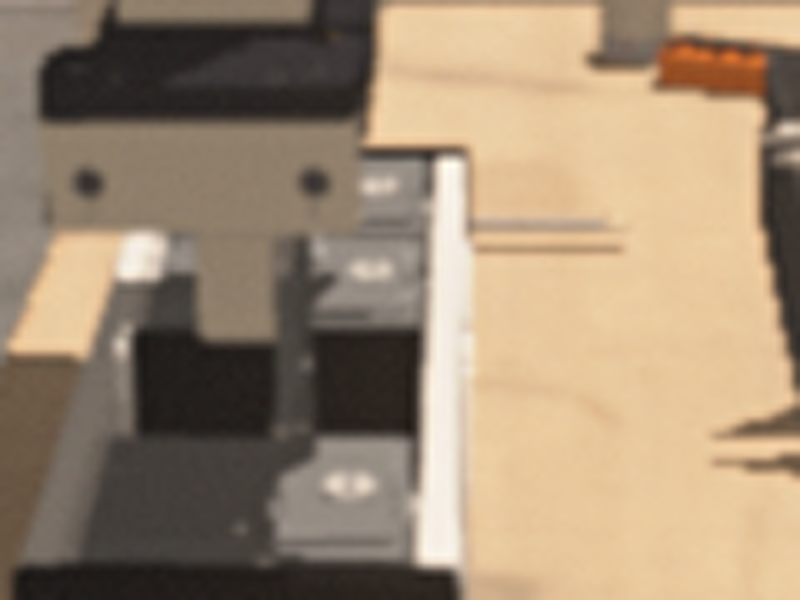

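The crop shows the cover practically vertical at x≈295, with the finger at (237,290). I'll push gently on until the stop is felt.

>>> apply_moves:
  targets:
    - {"dp":[0.0005,0,0],"yaw":0}
    - {"dp":[0.001,0,0],"yaw":0}
    - {"dp":[0.001,0,0],"yaw":0}

```text
time_s: 13.07
tcp_pos: [0.4945, -0.1175, 0.0804]
eef_rot: [180.0, 0.0, -179.3]
contact_force: [-0.5, -0.9, 0.2]
gripper_width: 0.0006
gripper_force: 0.1
```

>>> apply_moves:
  targets:
    - {"dp":[0.0005,0,0],"yaw":0}
    - {"dp":[0.001,0,0],"yaw":0}
    - {"dp":[0.001,0,0],"yaw":0}

```text
time_s: 13.32
tcp_pos: [0.4951, -0.1175, 0.0803]
eef_rot: [-180.0, -0.0, -179.3]
contact_force: [-1.8, 0.6, 0.7]
gripper_width: 0.0001
gripper_force: 0.9
```

>>> apply_moves:
  targets:
    - {"dp":[0.0005,0,0],"yaw":0}
    - {"dp":[0.0005,0,0],"yaw":0}

```text
time_s: 13.48
tcp_pos: [0.4952, -0.1176, 0.0802]
eef_rot: [-180.0, -0.1, -179.3]
contact_force: [-4.9, 2.4, 3.9]
gripper_width: 0.0001
gripper_force: 2.1
```

The stop is reached: force is rising and the finger has stopped advancing. I'll back straight off and then lift.

>>> apply_moves:
  targets:
    - {"dp":[-0.003,0,0],"yaw":0}
    - {"dp":[-0.01,0,0],"yaw":0}
    - {"dp":[-0.025,0,0],"yaw":0}
    - {"dp":[-0.045,0,0],"yaw":0}
    - {"dp":[-0.055,0,0],"yaw":0}
    - {"dp":[-0.055,0,0.02],"yaw":0}
    - {"dp":[-0.055,0,0.055],"yaw":0}
    - {"dp":[-0.055,0,0.09],"yaw":0}
    - {"dp":[-0.055,0,0.12],"yaw":0}
    - {"dp":[-0.055,0,0.12],"yaw":0}
    - {"dp":[-0.055,0,0.12],"yaw":0}

```text
time_s: 14.4
tcp_pos: [0.4422, -0.1173, 0.2025]
eef_rot: [180.0, 0.3, -179.3]
contact_force: [-0.7, -0.4, -0.1]
gripper_width: 0.0006
gripper_force: 0.0
```

```bash
python3 - <<'E'
from h import *
s=get_state(); print(s["tcp_pos"],s["contact_force"])
c=cams.capture("side"); W=pts(c)
m=(abs(W[...,0]-.507)<.03)&(W[...,1]>-.155)&(W[...,1]<-.08)&(W[...,2]>.072)&(W[...,2]<.122)
q=W[m]
for z in np.arange(.075,.122,.006):
    k=q[abs(q[:,2]-z)<.003]
    if len(k): print(round(z,3),len(k),k[:,0].min(),np.median(k[:,0]),k[:,0].max())
cv2.imwrite("pics/s6.png",cv2.resize(c["image"][180:300,210:370,::-1],(800,600),interpolation=cv2.INTER_CUBIC))
E
```

```text
[ 0.44222103 -0.11733669  0.20250246] [-0.74667678 -0.42106527 -0.06674052]
0.075 14 0.5056588584014902 0.508575272670647 0.5112190144491481
0.081 13 0.5060978293968561 0.5096882707504309 0.511349226376266
0.087 18 0.5061950483091882 0.5105416671062888 0.51150864267601
0.093 17 0.5062294051031444 0.5100642957122448 0.5119964316378313
0.099 15 0.5065663344521634 0.5102859418329219 0.5123871524754349
0.105 23 0.5084994304301561 0.5115512779586542 0.5126368188334296
0.111 29 0.5054800025659701 0.5089779001761742 0.5120345385714675
0.117 18 0.5072901481559661 0.5090924249177071 0.5107113222340246
```

View pics/s6.png

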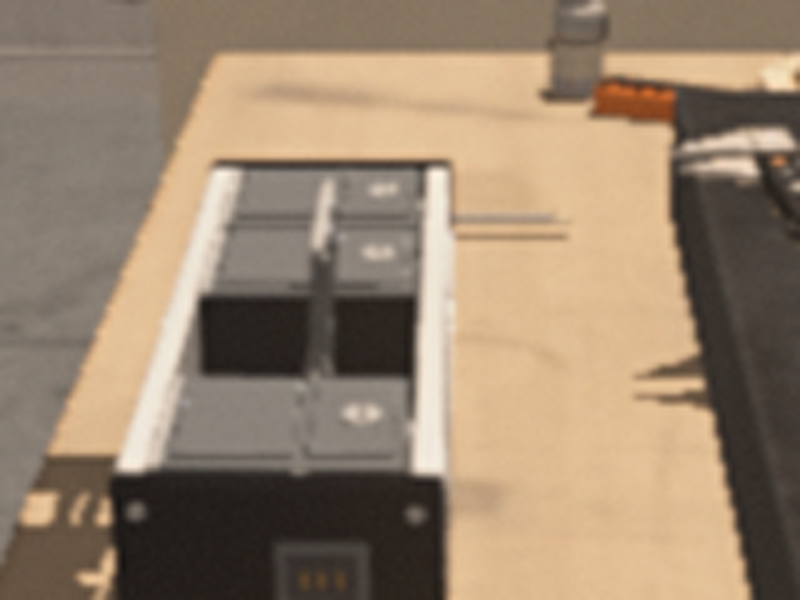

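The crop shows cover 3 standing upright at (320,280), with the other covers shut and the arm clear. I'm handing in.

```bash
python3 -c "
from plant import r
print(r.close_job())"
```

```text
the job is handed in; nothing more can be done
None
```

Cover 3 (third from the left) is the one without its lock tongue; I pushed it open to its stop, it stood upright with the arm clear, and the job is handed in (cover 4 tested locked, 1 and 2 never needed pressing).

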